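# Press a tea tablet through the guard window

### The job

Without lifting it, push the wooden mould paddle by its upright end block along its channel until it stops fully home in the tea press. Then reach down through the window of the yellow guard with closed fingers, press the red lever all the way down, hold it there for about a second, let it come back up and withdraw. Never touch the guard with the robot, do not press the lever before the mould is home, and leave the tea things where they stand.

Things in the scene. Friction and masses are not known exactly. Their poses are not given: they have to be found in the camera images.
- press: Fixed tea press: dark steel bed 150 x 430 mm, 20 mm high. Origin on the table under the tea tablet's place when home. Its +y axis runs along the channel, the way the mould goes in; the channel opens at the -y end (bed from y -330 to +100 mm). Rails 10 mm high guide the mould, a brass stop ends the channel. Its yaw is within 0.22 rad of the robot's frame.
- mould: Loose wooden paddle, 0.28 to 0.52 kg, flat in the channel, axes as the press: board 56 x 230 (y) x 12 mm; origin at the centre of its underside, 20 mm above the table. Brass ring 54 mm across with the tea tablet at y +80 mm, upright end block at y -105 mm. Slides with a few newtons. Home, its origin is at y -80 mm in the press's frame (within 5 mm); it starts 60 to 100 mm short.
- end_block (a point): Middle of the outer (-y) face of the mould's end block, the face to push towards +y: block 40 mm wide, 16 mm thick. The point is 60 mm above the table; the block reaches 22 mm higher, and its face 28 mm lower to the board, whose end lies 2 mm farther out. It is 113 mm to -y of the mould's origin; home, about 93 mm outside the guard's wall.
- lever_pad (a point): Centre of the top face of the red lever's pad, 46 mm (x) by 36 mm (y), axes as the press at rest. At rest it is 145 mm above the table, 20 mm below the guard's top face, near the middle of the window; it sits 40 mm to -x of the press's origin. Pressed, it goes straight down by about 20 mm.
- lever (a joint): Angle of the red lever: 0 up at rest, 0.20 rad fully down at its stop (pad 20 mm lower). Counts as fully down from 0.16 rad. Hinged 100 mm to +x of the pad. A spring pushes back with about 3 N at the pad at rest to 8 N fully down and raises it when let go.
- guard: Fixed yellow guard hood over the press, with clear side walls: 270 mm (x) by 200 mm (y), 165 mm high, reaching in its own frame from x -100 to +170 mm and y -100 to +100 mm. Origin on the table under the window's centre. Its place over the press varies by 10 mm, its yaw by 0.05 rad. Must not be touched by the robot.
- window (a point): Centre of the square opening in the guard's top plate, 100 x 100 mm with edges along the guard's x and y, at the plate's top face, 165 mm above the table; plate 5 mm thick.
- saucer: Loose white saucer, 104 mm across, 14 mm high. Origin under its centre. Leave alone.
- cup: Loose white cup on the saucer, 72 mm across, 52 mm high. Origin under its centre. Leave alone.
- caddy: Loose green tea tin, 72 mm across, 105 mm high, near the +y side of the guard. Origin under its centre. Leave alone.
- pitcher: Loose glass pitcher with a handle, 72 mm across, 85 mm high. Origin under its centre. Leave alone.
- brush: Loose tea brush, 170 mm long, lying on the table. Leave alone.
- pen: Loose green pen, 130 mm long, 12 mm thick, lying on the table. Leave alone.
- tea_pet: Loose terracotta figurine, 56 mm across, 58 mm high. Origin under its centre. Leave alone.

How it is judged:
On the way, in this order (a step that is already met when the one before it is completed fails the run):
1. the mould is fully home against the stop (y of mould in the frame of press above -0.085 m), for 0.1 s.
2. the lever is held fully down (value of joint lever above 0.16 rad), for 0.7 s.
At the end, for the whole second after the job is handed in: The mould lies flat in its channel at rest, within 5 mm of fully home; the lever has been held fully down (0.16 rad or more) for 0.7 s after that and is back up (below 0.03 rad) (y of mould in the frame of press between -0.085 and -0.07 m and z of mould in the frame of press below 0.024 m and value of joint lever below 0.03 rad and linear speed of mould below 0.01 m/s); the robot touches nothing.
It fails at once if the robot touches the guard (contact force between any of the fingers, the arm and guard above 0.3 N).
It fails at once if the mould is lifted or tipped (10 mm or 0.2 rad) (z of mould in the frame of press above 0.03 m or angle between mould's own z axis and vertical above 0.2 rad).
It fails at once if the lever is pressed before the mould is home (value of joint lever above 0.08 rad and not (y of mould in the frame of press above -0.085 m)).
It fails at once if a tea thing is moved more than 20 mm (distance of any of saucer, cup, caddy, pitcher, brush, pen, tea_pet from where it was at the start of the episode above 0.02 m).
It also fails if it takes over 45 s, if anything falls off the work surface, if the arm or the gripper's body presses on something with over 40 N, if the wrist force passes 120 N, or if a joint passes its speed limit or range.

### The arm

A 7-joint arm with a two-finger parallel gripper is mounted at the origin on the work surface. World frame = base frame: x ahead of the robot, y to its left, z up, the work surface at z = 0. Lengths are in m, angles in rad, forces in N, time in s.
With the tool pointing down it reaches from about 0.4 to 0.85 m from the base axis. Payload 4.5 kg.
Tool frame: the origin (TCP) lies on the centre line of the jaws, within the pads' length; the fingertips stand 14 mm ahead of it and the grasp point (between the pads) lies 5 mm behind it (env.tips_ahead is the distance from the TCP to the fingertips, in m); z points along the fingers, y is the line along which they close (so a half turn about z gives the same grasp; the last joint's range is limited). The gripper opens to 85 mm and grips with 20 to 120 N. Pads are 22 mm wide; open, the fingers measure 114 mm over their backs; the gripper's body (76 mm by 85 mm) begins 54 mm behind the grasp point. The pads swing forward as they close: fully open they stand 13 mm farther back than shut.
Start: joints at [-1.124, 0.689, -0.195, 1.565, 0.157, 0.902, -0.215], TCP at [0.251, 0.573, 0.245] pointing down, gripper open.
Joint ranges: [-3.01, 3.01], [-0.46, 2.08], [-1.47, 1.51], [0.13, 2.56], [-1, 4.14], [0.04, 2.09], [-2.66, 2.66]. Speed limits (rad/s): [2.57, 2.57, 3.14, 3.14, 3.14, 3.14, 3.14].

### API

Orientations are given as a unit quaternion [w, x, y, z].
In Python, from bench import env gives the robot as it stands. The module is installed in compiled form; this text tells all that it offers.
- The arm moves only by the tool drive_tool, never from a script. Its argument "series" is a list of rows, each an object of numbers: "tx", "ty", "tz": the shift along the tool's x, y, z in cm; "spin": the turn about the tool's z in degrees. A call has 1 to 10 rows; each row shifts and turns the commanded pose from where the row before left it, along the tool's axes as they then stand; what a row does not reach is not made up. A row lasts 1/10 s, in which the tool goes at most 50 mm and 8.59 degrees, less where a joint would pass 70% of its speed; a pose out of reach is approached as far as the arm can. A call with a gripper value outside its range is refused whole. "claw" is the opening in per cent of the stroke, from 0 (shut) to 100 (fully open), set as the call begins (left out, the last holds). The fingers move at their own pace and stop on an object; "grip_force" is the grip in N (left out, the last holds). Time passes only in rows, so rows that do not move let the fingers close. It gives the time, the measured TCP pose, the force, the opening and the grip force at its end, in the units of the state.
- env.get_state(): the state, without advancing time (a new reading comes with each control period).
- env.capture(name): name is "scene" or "top"; returns a dict with "image" (420x560x3 uint8, red, green, blue), "depth" (420x560 float32, m along the optical axis (not along the pixel's ray), 0 where there is no reading), "intrinsics" (3x3 intrinsics, pixels), "k1" (the pictures are not rectified: a ray, as slopes to the right and down, at radius r is drawn at 1 + k1 r^2 times it, then the intrinsics apply), "R" (3x3) and "t" (3): a world point X has camera coordinates R X + t. Camera axes: x right, y down, z forward; pixel columns grow to the right and rows downward; lengths in m; the calibration is good to about 2 mm. A picture is of the moment at which its call begins.
- env.close_job(): hands the job in; it is judged then, once.
Trained networks look in a picture, given as the dict that the camera call returned (one of the last four; its "shot" number tells which), for a name from the list of things; names that differ only in an ending like _2 or _b are one class to them, and where a whole thing is asked for, a point or a joint stands for the part that bears it (a point fixed in the world has none). Each returns a list of dicts, best first, with "score" (0 to 1); they miss things now and then, are a little off and sometimes report something else, mostly with a low value. They report only what shows in the picture. A call takes as long as a camera call.
- env.silhouettes(picture, label): "mask" (420x560 bool, what is visible of it) and "pixel" ([row, column] in pixels, amid what is visible of it).
The state is a dict: "time_s": time; "qpos": joint angles; "qd": joint speeds; "joint_torque": joint torques, N m; "position": TCP position; "ee_rot": TCP orientation; "ft_force": force on the tool from outside, world axes, zero at the start; "ft_torque": the same for the moment, N m; "grip_width": finger opening in m; "grasp_force": force on a finger pad.
Only numpy, scipy, OpenCV 4.12 (cv2) and the standard library are available. Lean on these libraries where they do the work, as an engineer would, in place of code of your own. Each camera call takes 0.05 s, during which the arm holds its last target. There are 200 camera calls.

## Working session

There is one attempt and no reset: what is moved stays moved. The work goes in short steps, Python scripts to look and compute and a tool call to move; the robot and the scene stay as the last step left them, time stands still between calls to the robot, and variables do not carry over. Pictures are saved under pics/ and viewed, at most 10 in all, crops included, and the job is handed in when it is done.

Besides the shell and the picture viewer there is one more tool, called as a command line: name --argument value ..., lists and objects as JSON in quotes. drive_tool: Moves the arm, as the interface text tells. Its arguments: {"type":"object","properties":{"series":{"type":"array","items":{"type":"object","properties":{"tx":{"type":"number"},"ty":{"type":"number"},"tz":{"type":"number"},"spin":{"type":"number"}}}},"claw":{"type":"number"},"grip_force":{"type":"number"}},"required":["series"]}

```bash
mkdir -p pics; cat > h.py <<'E'
import numpy as np, cv2
from bench import env
def world(p,m):
    r,c=np.nonzero(m); d=p["depth"][r,c]; k=d>0; r,c,d=r[k],c[k],d[k]
    K=np.array(p["intrinsics"]); 
    q=cv2.undistortPoints(np.stack([c,r],1).astype(float).reshape(-1,1,2),K,np.array([p["k1"],0,0,0,0.]))[:,0]
    X=np.c_[q*d[:,None],d]
    return (X-np.array(p["t"]))@np.array(p["R"])
E
python3 - <<'E'
from h import *
s=env.get_state();print(s["time_s"],s["position"],s["ee_rot"],s["grip_width"],s["ft_force"])
for n in("scene","top"):
    p=env.capture(n);cv2.imwrite(f"pics/{n}0.png",p["image"][:,:,::-1])
    print(n,"cam at",-np.array(p["R"]).T@p["t"])
    for l in("press","mould","end_block","lever_pad","guard","saucer","cup","caddy","pitcher","brush","pen","tea_pet"):
        for o in env.silhouettes(p,l)[:1]:
            X=world(p,o["mask"]);
            if len(X): print(l,round(o["score"],2),[int(v) for v in o["pixel"]],len(X),np.median(X,0).round(3),np.percentile(X,3,axis=0).round(3),np.percentile(X,97,axis=0).round(3))
    np.savez(f"{n}0.npz",**{k:np.array(p[k]) for k in("image","depth","intrinsics","k1","R","t")})
E
```

```text
0.0 [0.25050176 0.57191467 0.24447474] [-1.45817645e-04  2.04892413e-01  9.78784064e-01 -9.12769935e-04] 0.08568887094950883 [-0.67690578 -0.37651222 -0.63927573]
scene cam at [ 1.09005168 -0.2672727   0.94248837]
press 0.92 [262, 219] 3262 [ 0.541 -0.163  0.021] [ 0.441 -0.262  0.009] [0.586 0.063 0.145]
mould 0.57 [243, 232] 1069 [ 0.516 -0.12   0.033] [ 0.485 -0.192  0.029] [ 0.539 -0.038  0.083]
end_block 0.76 [243, 232] 1053 [ 0.516 -0.118  0.033] [ 0.485 -0.192  0.029] [ 0.539 -0.038  0.083]
lever_pad 0.46 [189, 285] 211 [0.479 0.061 0.145] [0.383 0.045 0.049] [0.503 0.103 0.149]
guard 0.86 [210, 289] 8013 [0.567 0.046 0.165] [ 0.382 -0.044  0.036] [0.648 0.151 0.168]
saucer 0.78 [303, 260] 431 [ 0.693 -0.13   0.013] [ 0.641 -0.162  0.008] [ 0.719 -0.067  0.017]
cup 0.98 [287, 258] 648 [ 0.662 -0.113  0.031] [ 0.641 -0.144  0.009] [ 0.705 -0.085  0.059]
caddy 0.79 [198, 344] 580 [0.558 0.226 0.104] [0.513 0.198 0.01 ] [0.578 0.258 0.109]
pitcher 0.86 [217, 206] 884 [ 0.395 -0.139  0.053] [ 0.356 -0.197  0.006] [ 0.425 -0.103  0.086]
brush 0.73 [154, 362] 338 [0.37  0.428 0.019]
[... 671 characters left out ...]
486 -0.126  0.022] [ 0.439 -0.26   0.017] [0.577 0.104 0.145]
saucer 0.73 [178, 317] 429 [ 0.647 -0.106  0.012] [ 0.623 -0.165  0.005] [ 0.706 -0.073  0.018]
cup 0.96 [162, 327] 561 [ 0.676 -0.121  0.019] [ 0.639 -0.149  0.008] [ 0.7   -0.088  0.059]
caddy 0.93 [212, 195] 776 [0.535 0.218 0.104] [0.506 0.191 0.024] [0.568 0.253 0.108]
pitcher 0.66 [273, 334] 789 [ 0.386 -0.145  0.01 ] [ 0.355 -0.187  0.002] [ 0.419 -0.103  0.087]
brush 0.58 [281, 117] 747 [0.358 0.429 0.018] [0.306 0.371 0.007] [0.441 0.47  0.022]
pen 0.71 [212, 442] 202 [ 0.543 -0.442  0.011] [ 0.488 -0.453  0.002] [ 0.599 -0.431  0.015]
tea_pet 0.71 [203, 133] 301 [0.567 0.393 0.033] [0.547 0.377 0.014] [0.593 0.415 0.057]
```

```bash
python3 - <<'E'
import numpy as np,cv2
from h import world
S={n:dict(np.load(f"{n}0.npz")) for n in("scene","top")}
ims=[]
for n in S:
    p=S[n]; X=np.zeros((420,560,3)); m=p["depth"]>0; X[m]=world(p,m)
    hsv=cv2.cvtColor(p["image"],cv2.COLOR_RGB2HSV)
    def sel(z0,z1,x0,x1,y0,y1): return m&(X[...,2]>z0)&(X[...,2]<z1)&(X[...,0]>x0)&(X[...,0]<x1)&(X[...,1]>y0)&(X[...,1]<y1)
    for nm,k in dict(block=sel(.076,.09,.44,.58,-.26,-.1),board=sel(.028,.037,.45,.57,-.26,.0),
        pad=sel(.138,.152,.43,.54,0,.12)&((hsv[...,0]<8)|(hsv[...,0]>172))&(hsv[...,1]>120),
        guardtop=sel(.159,.172,.3,.75,-.12,.25)&(hsv[...,0]>15)&(hsv[...,0]<40)).items():
        P=X[k].astype(np.float32)
        if len(P)<5: print(n,nm,len(P));continue
        r=cv2.minAreaRect(P[:,:2]*1000)
        print(n,nm,len(P),P.mean(0).round(4),"rect c",np.round(r[0],1),"size",np.round(r[1],1),"ang",round(r[2],2))
        print("   lo",P.min(0).round(3),"hi",P.max(0).round(3), "corners",cv2.boxPoints(r).round(0).tolist())
    c=p["image"][...,::-1][90:350,130:430] if n=="scene" else p["image"][...,::-1][120:330,160:480]
    cv2.imwrite(f"pics/{n}_c.png",cv2.resize(c,(800,int(800*c.shape[0]/c.shape[1])) if n=="top" else (690,598),interpolation=cv2.INTER_CUBIC))
E
```

```text
scene block 82 [ 0.5129 -0.1851  0.0819] rect c [ 511.6 -184.7] size [15.8 39.8] ang 87.81
   lo [ 0.491 -0.193  0.077] hi [ 0.531 -0.176  0.087] corners [[491.0, -192.0], [531.0, -193.0], [532.0, -178.0], [492.0, -176.0]]
scene board 1412 [ 0.5145 -0.122   0.0321] rect c [ 511.1 -143.9] size [226.7  82.9] ang 89.38
   lo [ 0.469 -0.257  0.028] hi [ 0.553 -0.031  0.037] corners [[468.0, -257.0], [551.0, -258.0], [554.0, -31.0], [471.0, -30.0]]
scene pad 170 [0.4775 0.0607 0.1451] rect c [475.   61.3] size [35.2 45.8] ang 87.18
   lo [0.452 0.044 0.139] hi [0.498 0.079 0.15 ] corners [[451.0, 45.0], [497.0, 43.0], [499.0, 78.0], [453.0, 80.0]]
scene guardtop 4989 [0.532  0.0516 0.1658] rect c [512.4  55.7] size [201.  273.1] ang 89.8
   lo [ 0.376 -0.045  0.159] hi [0.649 0.156 0.171] corners [[375.0, -44.0], [649.0, -45.0], [649.0, 156.0], [376.0, 157.0]]
top block 99 [ 0.509  -0.1876  0.0821] rect c [ 509.1 -187.4] size [15.5 39. ] ang 89.49
   lo [ 0.49  -0.195  0.077] hi [ 0.529 -0.18   0.087] corners [[490.0, -195.0], [529.0, -195.0], [529.0, -180.0], [490.0, -179.0]]
top board 1502 [ 0.5089 -0.133   0.032 ] rect c [ 518.8 -158. ] size [202.8 100.4] ang 89.37
   lo [ 0.468 -0.26   0.028] hi [ 0.568 -0.056  0.037] corners [[467.0, -259.0], [568.0, -260.0], [570.0, -57.0], [470.0, -56.0]]
top pad 274 [0.4715 0.0597 0.1452] rect c [472.   59.6] size [43.2 33.6] ang 0.68
   lo [0.45  0.043 0.14 ] hi [0.494 0.077 0.149] corners [[450.0, 76.0], [451.0, 43.0], [494.0, 43.0], [493.0, 77.0]]
top guardtop 7862 [0.5158 0.0523 0.1654] rect c [511.2  53. ] size [200.1 269.8] ang 89.58
   lo [ 0.376 -0.048  0.159] hi [0.646 0.154 0.171] corners [[376.0, -46.0], [645.0, -48.0], [647.0, 152.0], [377.0, 154.0]]
```

View pics/top0.png

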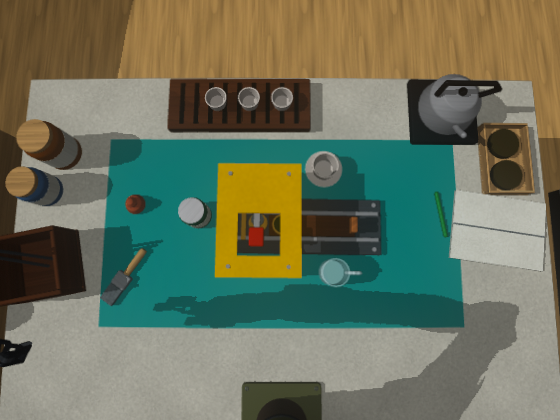

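View pics/scene_c.png

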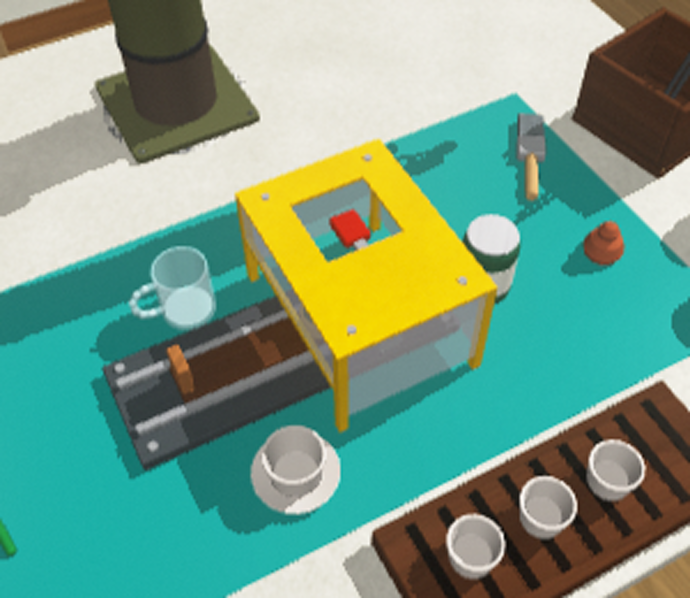

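Both pictures agree. In the top view the press runs to −y with the end block at about (225, 352) and the red pad in the window at about (237, 256). The fitted sizes match the given ones: block 16×40, pad 35×46, guard 200×270 mm. The press yaw is about −0.7°. The block's face is near (0.510, −0.194), the pad at (0.474, 0.060) and the window at (0.477, 0.054).

drive_tool --claw 0 --grip_force 40 --series '[{"spin": -8},{"spin": -8},{"spin": -7.6},{"tx": -3.7},{"tx": -3.7},{"tx": -3.7},{"tx": -3.7},{"tx": -3.7},{"tx": -3.7},{"tx": -3.7}]'

```text
validation failed for argument at $.se...
```

drive_tool --claw 0 --grip_force 40 --series '[{"tx": 0,"ty": 0,"tz": 0,"spin": -8},{"tx": 0,"ty": 0,"tz": 0,"spin": -8},{"tx": 0,"ty": 0,"tz": 0,"spin": -7.6},{"tx": -3.7,"ty": 0,"tz": 0,"spin": 0},{"tx": -3.7,"ty": 0,"tz": 0,"spin": 0},{"tx": -3.7,"ty": 0,"tz": 0,"spin": 0},{"tx": -3.7,"ty": 0,"tz": 0,"spin": 0},{"tx": -3.7,"ty": 0,"tz": 0,"spin": 0},{"tx": -3.7,"ty": 0,"tz": 0,"spin": 0},{"tx": -3.7,"ty": 0,"tz": 0,"spin": 0}]'

```text
time_s: 2.3
position: [0.5113, 0.5719, 0.2453]
ee_rot: [-0.0, 0.001, 1.0, 0.0]
ft_force: [-0.6, 0.7, 0.8]
grip_width: -0.0001
grasp_force: 0.0
```

drive_tool --series '[{"tx": 0,"ty": -4,"tz": 0,"spin": 0},{"tx": 0,"ty": -4,"tz": 0,"spin": 0},{"tx": 0,"ty": -4,"tz": 0,"spin": 0},{"tx": 0,"ty": -4,"tz": 0,"spin": 0},{"tx": 0,"ty": -4,"tz": 0,"spin": 0},{"tx": 0,"ty": -4,"tz": 0,"spin": 0},{"tx": 0,"ty": -4,"tz": 0,"spin": 0},{"tx": 0,"ty": -4,"tz": 0,"spin": 0},{"tx": 0,"ty": -4,"tz": 0,"spin": 0},{"tx": 0,"ty": -4,"tz": 0,"spin": 0}]'

```text
time_s: 3.3
position: [0.5093, 0.1707, 0.2454]
ee_rot: [0.0, 0.0, 1.0, 0.0]
ft_force: [0.8, 0.4, -0.2]
grip_width: 0.0003
grasp_force: 0.0
```

drive_tool --series '[{"tx": 0,"ty": -4,"tz": 0,"spin": 0},{"tx": 0,"ty": -4,"tz": 0,"spin": 0},{"tx": 0,"ty": -4,"tz": 0,"spin": 0},{"tx": 0,"ty": -4,"tz": 0,"spin": 0},{"tx": 0,"ty": -4,"tz": 0,"spin": 0},{"tx": 0,"ty": -4,"tz": 0,"spin": 0},{"tx": 0,"ty": -4,"tz": 0,"spin": 0},{"tx": 0,"ty": -4,"tz": 0,"spin": 0},{"tx": 0,"ty": -4,"tz": 0,"spin": 0},{"tx": 0,"ty": -4.5,"tz": 0,"spin": 0}]'

```text
time_s: 4.3
position: [0.5091, -0.2337, 0.2455]
ee_rot: [0.0, -0.0, 1.0, 0.0]
ft_force: [0.8, 0.4, -0.1]
grip_width: 0.0001
grasp_force: 0.0
```

drive_tool --series '[{"tx": 0,"ty": 0,"tz": 3.8,"spin": 0},{"tx": 0,"ty": 0,"tz": 3.8,"spin": 0},{"tx": 0,"ty": 0,"tz": 3.8,"spin": 0},{"tx": 0,"ty": 0,"tz": 3.8,"spin": 0},{"tx": 0,"ty": 0,"tz": 3.8,"spin": 0},{"tx": -0.1,"ty": 0,"tz": 0,"spin": 0.7}]'

```text
time_s: 4.9
position: [0.5068, -0.2316, 0.0512]
ee_rot: [-0.004, 0.007, 1.0, 0.001]
ft_force: [-0.7, -0.2, 0.7]
grip_width: 0.0001
grasp_force: 0.0
```

```bash
python3 - <<'E'
from h import *
p=env.capture("scene");c=p["image"][...,::-1][130:330,120:320];cv2.imwrite("pics/s1.png",cv2.resize(c,(600,600)))
print(env.get_state()["position"])
E
```

```text
[ 0.50885372 -0.23209186  0.05375956]
```

View pics/s1.png

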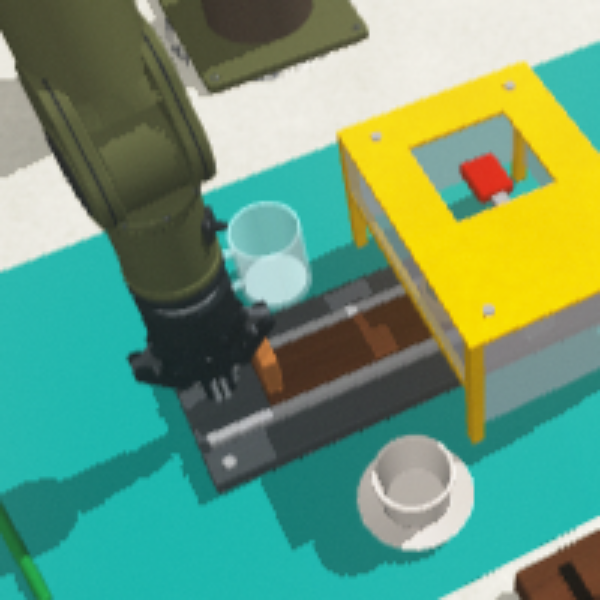

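The fingers are shut behind the block (block at about (268, 365) in the crop) and clear of the pitcher. The gripper's knuckles (at about (150, 365) and (262, 320)) look wide, so I'll measure how low they reach.

```bash
python3 - <<'E'
from h import *
t=np.array(env.get_state()["position"])
for n in("scene","top"):
    p=env.capture(n); m=p["depth"]>0; X=world(p,m)-t; im=p["image"][m]
    k=(np.abs(X[:,0])<.08)&(np.abs(X[:,1])<.09)&(X[:,2]>-.02)&(X[:,2]<.2)&(im.max(1)<75)
    X=X[k]
    for z in np.arange(-.02,.13,.01):
        q=X[(X[:,2]>=z)&(X[:,2]<z+.01)]
        if len(q)>2: print(n,round(z,2),len(q),"x",q[:,0].min().round(3),q[:,0].max().round(3),"y",q[:,1].min().round(3),q[:,1].max().round(3))
E
```

```text
scene -0.02 44 x -0.022 0.029 y 0.042 0.089
scene -0.01 8 x 0.007 0.011 y -0.011 0.011
scene 0.0 13 x -0.01 0.013 y -0.012 0.04
scene 0.01 13 x 0.007 0.013 y -0.012 0.014
scene 0.02 21 x -0.009 0.014 y -0.018 0.02
scene 0.03 57 x -0.008 0.016 y -0.032 0.036
scene 0.04 98 x -0.008 0.017 y -0.045 0.041
scene 0.05 63 x -0.008 0.021 y -0.046 0.048
scene 0.06 81 x 0.0 0.021 y -0.054 0.058
scene 0.07 121 x -0.009 0.021 y -0.059 0.062
scene 0.08 91 x -0.006 0.023 y -0.057 0.061
scene 0.09 47 x -0.004 0.023 y -0.041 0.043
scene 0.1 19 x -0.002 0.014 y -0.038 0.041
scene 0.11 22 x 0.009 0.04 y -0.036 0.038
scene 0.12 73 x 0.006 0.04 y -0.036 0.037
top -0.02 105 x -0.028 0.039 y 0.038 0.09
top -0.01 10 x -0.016 0.016 y 0.003 0.052
top 0.02 7 x -0.019 0.02 y 0.038 0.051
top 0.03 7 x -0.01 -0.005 y 0.011 0.046
top 0.04 6 x -0.01 -0.003 y 0.017 0.026
top 0.05 12 x -0.014 0.013 y 0.013 0.046
top 0.06 7 x -0.01 -0.003 y 0.031 0.044
top 0.07 29 x -0.009 0.016 y 0.039 0.057
top 0.08 29 x -0.01 0.013 y 0.038 0.058
top 0.09 16 x -0.009 0.011 y 0.03 0.045
top 0.1 16 x -0.007 0.012 y 0.033 0.039
top 0.11 9 x -0.011 0.022 y 0.029 0.034
top 0.12 25 x -0.035 0.023 y 0.006 0.035
```

Closed along y, the flaring knuckles would bear on the block's top edge. I'll turn the gripper 90° so the flat finger sides push instead. Tool x then points to +Y and tool y to +X.

drive_tool --series '[{"tx": 0,"ty": 0,"tz": 0,"spin": 8.5},{"tx": 0,"ty": 0,"tz": 0,"spin": 8.5},{"tx": 0,"ty": 0,"tz": 0,"spin": 8.5},{"tx": 0,"ty": 0,"tz": 0,"spin": 8.5},{"tx": 0,"ty": 0,"tz": 0,"spin": 8.5},{"tx": 0,"ty": 0,"tz": 0,"spin": 8.5},{"tx": 0,"ty": 0,"tz": 0,"spin": 8.5},{"tx": 0,"ty": 0,"tz": 0,"spin": 8.5},{"tx": 0,"ty": 0,"tz": 0,"spin": 8.5},{"tx": 0,"ty": 0,"tz": 0,"spin": 8.5}]'

```text
time_s: 6.05
position: [0.512, -0.2328, 0.058]
ee_rot: [0.002, 0.683, 0.731, 0.002]
ft_force: [-0.0, 0.1, 0.3]
grip_width: -0.0001
grasp_force: 0.0
```

drive_tool --series '[{"tx": 0,"ty": 0,"tz": 0,"spin": 5},{"tx": 0.5,"ty": 0.2,"tz": 0,"spin": 0},{"tx": 0.5,"ty": 0,"tz": 0,"spin": 0}]'

```text
time_s: 6.35
position: [0.5138, -0.2223, 0.057]
ee_rot: [0.001, 0.711, 0.703, 0.001]
ft_force: [0.6, 0.7, -0.2]
grip_width: 0.0001
grasp_force: 0.0
```

drive_tool --series '[{"tx": 0.6,"ty": -0.2,"tz": 0,"spin": 0},{"tx": 0.6,"ty": 0,"tz": 0,"spin": 0},{"tx": 0.6,"ty": 0,"tz": 0,"spin": 0},{"tx": 0.6,"ty": 0,"tz": 0,"spin": 0},{"tx": 0.6,"ty": 0,"tz": 0,"spin": 0},{"tx": 0.6,"ty": 0,"tz": 0,"spin": 0},{"tx": 0.6,"ty": 0,"tz": 0,"spin": 0}]'

```text
time_s: 7.05
position: [0.5108, -0.1809, 0.0554]
ee_rot: [0.001, 0.712, 0.702, -0.0]
ft_force: [0.7, -4.5, 1.8]
grip_width: -0.0002
grasp_force: 0.0
```

drive_tool --series '[{"tx": 0.6,"ty": 0,"tz": 0,"spin": 0},{"tx": 0.6,"ty": 0,"tz": 0,"spin": 0},{"tx": 0.6,"ty": 0,"tz": 0,"spin": 0}]'

```text
time_s: 7.35
position: [0.5109, -0.1623, 0.0553]
ee_rot: [0.0, 0.712, 0.702, -0.0]
ft_force: [-0.2, -3.0, 1.5]
grip_width: -0.0001
grasp_force: 0.0
```

Sliding with about 3–4 N. I'll keep going in smaller steps towards the stop, expected at TCP y near −0.135.

drive_tool --series '[{"tx": 0.5,"ty": 0,"tz": 0,"spin": 0},{"tx": 0.5,"ty": 0,"tz": 0,"spin": 0},{"tx": 0.4,"ty": 0,"tz": 0,"spin": 0},{"tx": 0.3,"ty": 0,"tz": 0,"spin": 0}]'

```text
time_s: 7.75
position: [0.5111, -0.1452, 0.0552]
ee_rot: [-0.0, 0.712, 0.703, 0.0]
ft_force: [-0.1, -4.1, 1.2]
grip_width: 0.0005
grasp_force: 0.0
```

drive_tool --series '[{"tx": 0.2,"ty": 0,"tz": 0,"spin": 0},{"tx": 0.2,"ty": 0,"tz": 0,"spin": 0}]'

```text
time_s: 7.95
position: [0.511, -0.1439, 0.0553]
ee_rot: [0.001, 0.712, 0.702, -0.001]
ft_force: [-0.2, -11.0, 1.1]
grip_width: -0.0001
grasp_force: 0.0
```

drive_tool --series '[{"tx": 0.2,"ty": 0,"tz": 0,"spin": 0},{"tx": 0.1,"ty": 0,"tz": 0,"spin": 0}]'

```text
time_s: 8.15
position: [0.5108, -0.1439, 0.0555]
ee_rot: [0.003, 0.713, 0.701, -0.002]
ft_force: [-1.2, -16.4, 2.1]
grip_width: 0.0001
grasp_force: 0.0
```

Force rose to 16 N with no more travel, after about 61 mm. I'll back off and check it against the bed.

drive_tool --series '[{"tx": -1,"ty": 0,"tz": 0,"spin": 0},{"tx": -2.5,"ty": 0,"tz": 0,"spin": 0},{"tx": -2.5,"ty": 0,"tz": 0,"spin": 0},{"tx": 0,"ty": 0,"tz": -4.5,"spin": 0},{"tx": 0,"ty": 0,"tz": -4.5,"spin": 0},{"tx": 0,"ty": 0,"tz": -4.5,"spin": 0},{"tx": 0,"ty": 0,"tz": -4.5,"spin": 0},{"tx": -3,"ty": 0,"tz": 0,"spin": 0},{"tx": -4,"ty": 0,"tz": 0,"spin": 0},{"tx": 0,"ty": 0,"tz": 0,"spin": 0}]'

```text
time_s: 9.15
position: [0.5082, -0.2739, 0.2356]
ee_rot: [0.001, 0.714, 0.7, -0.001]
ft_force: [-0.9, -0.4, 0.3]
grip_width: -0.0001
grasp_force: 0.0
```

```bash
python3 - <<'E'
from h import *
print(env.get_state()["position"])
for n in("scene","top"):
    p=env.capture(n)
    m=p["depth"]>0;X=world(p,m);im=p["image"][m].astype(int)
    k=(np.abs(X[:,2]-.082)<.006)&(X[:,0]>.44)&(X[:,0]<.58)&(X[:,1]>-.2)&(X[:,1]<-.07)
    if k.sum()>4: print(n,"block",k.sum(),X[k].min(0).round(4),X[k].max(0).round(4))
    if n=="top":
        b=(np.abs(X[:,2]-.02)<.006)&(im.max(1)<110)&(X[:,1]<-.2)&(X[:,1]>-.3)&(X[:,0]>.42)&(X[:,0]<.6);print("bed end",b.sum(),np.sort(X[b,1])[:12].round(4))
    if n=="scene":
        b=(np.abs(X[:,2]-.02)<.006)&(X[:,1]<-.2)&(X[:,1]>-.3)&(X[:,0]>.46)&(X[:,0]<.6);print("bed end",b.sum(),np.sort(X[b,1])[:12].round(4))
        cv2.imwrite("pics/s2.png",cv2.resize(p["image"][...,::-1][130:330,120:320],(600,600)))
E
```

```text
[ 0.50820761 -0.27388673  0.23563715]
scene block 77 [ 0.492  -0.1309  0.0766] [ 0.5316 -0.1143  0.0853]
bed end 842 [-0.2682 -0.2679 -0.2676 -0.2675 -0.2675 -0.2672 -0.2672 -0.2671 -0.2671
 -0.2669 -0.2669 -0.2668]
top block 103 [ 0.4896 -0.1337  0.0765] [ 0.5282 -0.118   0.0875]
bed end 1199 [-0.2696 -0.2696 -0.2693 -0.2692 -0.2691 -0.269  -0.2689 -0.2688 -0.2688
 -0.2688 -0.2687 -0.2686]
```

View pics/s2.png

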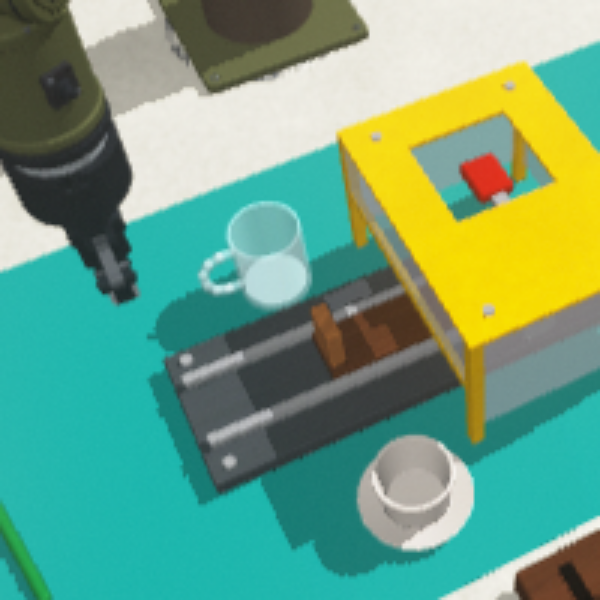

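The mould is home: block face to bed end is 137 mm, as it must be. In the crop the block is at about (328, 335), the paddle lies flat and nothing else has moved. Now over the window.

drive_tool --series '[{"tx": 4.1,"ty": -0.5,"tz": 0,"spin": 0},{"tx": 4.1,"ty": -0.5,"tz": 0,"spin": 0},{"tx": 4.1,"ty": -0.5,"tz": 0,"spin": 0},{"tx": 4.1,"ty": -0.5,"tz": 0,"spin": 0},{"tx": 4.1,"ty": -0.5,"tz": 0,"spin": 0},{"tx": 4.1,"ty": -0.5,"tz": 0,"spin": 0},{"tx": 4.1,"ty": -0.5,"tz": 0,"spin": 0},{"tx": 4.1,"ty": -0.5,"tz": 0,"spin": 0},{"tx": 0,"ty": 0,"tz": 0,"spin": -1},{"tx": 0,"ty": 0,"tz": 0,"spin": 0}]'

```text
time_s: 10.25
position: [0.4726, 0.0626, 0.2349]
ee_rot: [-0.001, 0.703, 0.711, -0.0]
ft_force: [0.6, -0.7, 0.3]
grip_width: 0.0001
grasp_force: 0.0
```

drive_tool --series '[{"tx": -0.5,"ty": 0.3,"tz": 0,"spin": 0},{"tx": 0,"ty": 0,"tz": 1.5,"spin": 0},{"tx": 0,"ty": 0,"tz": 1.5,"spin": 0},{"tx": 0,"ty": 0,"tz": 1.5,"spin": 0},{"tx": 0,"ty": 0,"tz": 1.5,"spin": 0},{"tx": 0,"ty": 0,"tz": 0.5,"spin": 0},{"tx": 0,"ty": 0,"tz": 0,"spin": 0}]'

```text
time_s: 10.95
position: [0.4766, 0.0534, 0.1698]
ee_rot: [-0.0, 0.706, 0.708, -0.001]
ft_force: [-0.3, -0.2, 0.1]
grip_width: -0.0002
grasp_force: 0.0
```

```bash
python3 - <<'E'
from h import *
print(env.get_state()["position"])
a=env.capture("scene")["image"][...,::-1][150:250,230:360];b=env.capture("top")["image"][...,::-1][170:270,200:330]
cv2.imwrite("pics/s3.png",np.vstack([cv2.resize(i,(390,300),interpolation=cv2.INTER_CUBIC) for i in(a,b)]))
E
```

```text
[0.47660978 0.05339974 0.16981264]
```

View pics/s3.png

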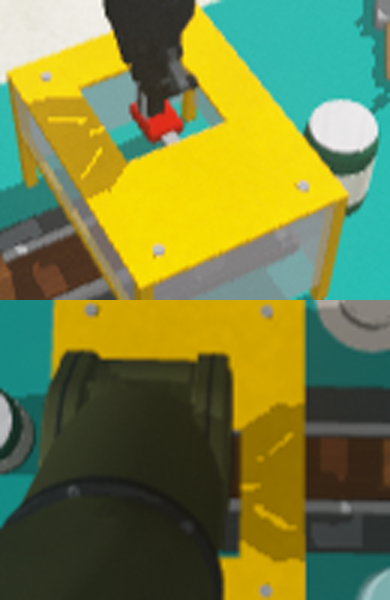

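Fingers are centred in the window, directly over the red pad at about (155, 110) in the crop. Now pressing.

drive_tool --series '[{"tx": 0.2,"ty": -0.1,"tz": 0.7,"spin": 0},{"tx": 0,"ty": 0,"tz": 0.6,"spin": 0},{"tx": 0,"ty": 0,"tz": 0.6,"spin": 0},{"tx": 0,"ty": 0,"tz": 0.6,"spin": 0},{"tx": 0,"ty": 0,"tz": 0.3,"spin": 0},{"tx": 0,"ty": 0,"tz": 0,"spin": 0}]'

```text
time_s: 11.65
position: [0.4759, 0.0572, 0.142]
ee_rot: [-0.0, 0.705, 0.709, 0.0]
ft_force: [-0.9, 0.9, 6.2]
grip_width: 0.0006
grasp_force: 3.4
```

drive_tool --series '[{"tx": 0,"ty": 0,"tz": 0.2,"spin": 0},{"tx": 0,"ty": 0,"tz": 0.2,"spin": 0},{"tx": 0,"ty": 0,"tz": 0.1,"spin": 0},{"tx": 0,"ty": 0,"tz": 0,"spin": 0}]'

```text
time_s: 12.05
position: [0.4763, 0.0572, 0.1394]
ee_rot: [0.0, 0.706, 0.709, 0.001]
ft_force: [-5.2, 2.6, 31.0]
grip_width: -0.0002
grasp_force: 15.6
```

It's on the stop (31 N). I'll ease off a touch and hold.

drive_tool --series '[{"tx": 0,"ty": 0,"tz": -0.1,"spin": 0},{"tx": 0,"ty": 0,"tz": 0,"spin": 0},{"tx": 0,"ty": 0,"tz": 0,"spin": 0},{"tx": 0,"ty": 0,"tz": 0,"spin": 0},{"tx": 0,"ty": 0,"tz": 0,"spin": 0},{"tx": 0,"ty": 0,"tz": 0,"spin": 0},{"tx": 0,"ty": 0,"tz": 0,"spin": 0},{"tx": 0,"ty": 0,"tz": 0,"spin": 0},{"tx": 0,"ty": 0,"tz": 0,"spin": 0},{"tx": 0,"ty": 0,"tz": 0,"spin": 0}]'

```text
time_s: 13.05
position: [0.4762, 0.0572, 0.1399]
ee_rot: [0.0, 0.706, 0.709, 0.001]
ft_force: [-4.1, 1.9, 23.3]
grip_width: -0.0004
grasp_force: 11.7
```

drive_tool --series '[{"tx": 0,"ty": 0,"tz": -0.8,"spin": 0},{"tx": 0,"ty": 0,"tz": -1,"spin": 0},{"tx": 0,"ty": 0,"tz": -1,"spin": 0},{"tx": 0,"ty": 0,"tz": -2,"spin": 0},{"tx": 0,"ty": 0,"tz": -3,"spin": 0},{"tx": 0,"ty": 0,"tz": -3,"spin": 0},{"tx": -4,"ty": 0,"tz": 0,"spin": 0},{"tx": -4,"ty": 0,"tz": 0,"spin": 0},{"tx": -4,"ty": 0,"tz": 0,"spin": 0},{"tx": -4,"ty": 0,"tz": 0,"spin": 0}]'

```text
time_s: 14.05
position: [0.4762, -0.1049, 0.2464]
ee_rot: [0.0, 0.705, 0.709, -0.0]
ft_force: [1.1, -0.7, 1.0]
grip_width: -0.0002
grasp_force: 0.0
```

drive_tool --series '[{"tx": -4,"ty": 0,"tz": 0,"spin": 0},{"tx": -4,"ty": 0,"tz": 0,"spin": 0},{"tx": -4,"ty": 0,"tz": 0,"spin": 0},{"tx": -4,"ty": 0,"tz": 0,"spin": 0},{"tx": 0,"ty": 0,"tz": 0,"spin": 0}]'

```text
time_s: 14.55
position: [0.4755, -0.2709, 0.2465]
ee_rot: [0.002, 0.709, 0.705, -0.002]
ft_force: [-0.7, 0.9, 0.7]
grip_width: -0.0002
grasp_force: 0.0
```

```bash
python3 - <<'E'
from h import *
s=env.get_state();print(s["time_s"],s["position"])
p=env.capture("scene");m=p["depth"]>0;X=world(p,m);im=p["image"][m].astype(int)
k=(np.abs(X[:,2]-.082)<.006)&(X[:,0]>.44)&(X[:,0]<.58)&(X[:,1]>-.2)&(X[:,1]<-.07);print("block",X[k].min(0).round(4))
k=(im[:,0]>120)&(im[:,1]<60)&(X[:,0]>.44)&(X[:,0]<.53)&(X[:,1]>.02)&(X[:,1]<.1)&(X[:,2]>.11);print("pad",k.sum(),np.median(X[k],0).round(4))
cv2.imwrite("pics/s4.png",p["image"][...,::-1])
E
```

```text
14.55 [ 0.47547712 -0.27086055  0.24652382]
block [ 0.4923 -0.1309  0.0761]
pad 148 [0.4794 0.059  0.1454]
```

View pics/s4.png

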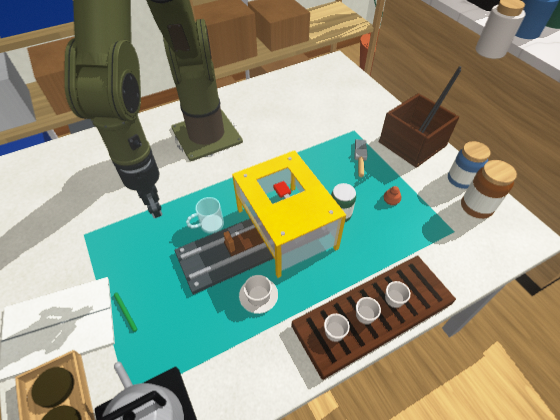

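The lever pad is back up at 145 mm (pixel row 188, column 282). The mould is still home (block at about row 238, column 237), the tea things stand where they were and the arm is clear.

```bash
python3 -c "
from bench import env
print(env.close_job())"
```

```text
the job is handed in; nothing more can be done
None
```

I pushed the mould home against the stop, then held the lever at its stop for over a second and let it come back up. The arm withdrew clear, the tea things look unmoved, and the job is handed in; no verdict was returned.

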